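# Seat a plane iron on the locating pin of its sharpening holder

## Task

Take the plane iron from its wooden rest and lay it flat on the bed of the sharpening holder with its notch around the locating pin, then slide it towards the pin until the bottom of the notch is fully home, and hold it pressed there lightly but definitely for a moment; the pin is slender, so never push hard. Let go, then swing the keeper right round over the iron, and leave everything else on the bench where it is.

Things in the scene. Friction and masses are not known exactly. Their poses are not given: they have to be found in the camera images.
- iron: plane iron: flat plain steel bar 160 long (x), 50 wide (y), 5 thick, about 300 g; origin in the middle of its underside. Lies on the rest, overhanging 10 each side; grasp it across the width. In its +x end, on the centre line, an open notch 11 wide, its flat bottom at x = +51 (29 deep), the outer 12 flaring to 23 at the mouth. -x end: cutting edge. Centre of mass about x = -3.
- notch (a point): point of the iron at its x = +55, on its centre line, half way through the thickness: the axis of the pin comes here when the bottom of the notch is home against the pin
- rest: fixed wooden block 130 x 30 x 30 high, long along its x; origin in the middle of its underside; the iron lies along it on top, off centre by up to 10 lengthways and 0.1 rad
- holder: fixed sharpening holder; origin on the bench, in the middle of its underside; x along the bed, z up. Dark base plate 215 (x) x 120 (y) x 10 thick, and on it the bed. A post 16 in diameter, its top 41.5 above the bench, stands at x = -50, y = -50 and carries the keeper.
- bed (a point): centre of the top of the holder's aluminium bed, a bar 190 (holder x) x 30 (y), its top 34 above the bench. The iron lies lengthways on it, notch end towards the holder's +x, overhanging 10 each side. Press on it with less than 30 N.
- pin_zone (a point): centre line point of the bed's top at holder x = +62. The one steel locating pin, 8 in diameter, top 9 above the bed, rises on the centre line anywhere within 12 of this point along x: set anew each time and not measured, so find it by sight or touch. Press the iron on it with 1 to 20 N (more bends it); friction on the bed (coefficient 0.5 to 0.7) takes its share of the push, so do not bear down.
- keeper (a joint): swinging keeper: steel arm 58 x 16 x 6 on an upright axis at holder x = -50, y = -50, its underside 41.5 above the bench (2.5 over a seated iron), top 47.5. 0 = parked, pointing to the holder's -x; 1.57 = closed at its end stop, pointing to +y across the iron; clockwise seen from above. Starts within 0.15 of parked; drags about 1 N at the knob and stays where left.
- keeper_knob (a point): middle of the upright black knob on the keeper's end: 14 diameter, 30 tall, this point 15 above the arm's top (62.5 above the bench) and 42 from the keeper's axis; turns with the keeper
- offcut: bystander: loose wooden block 70 x 45 x 20; origin in the middle of its underside
- square: bystander: loose try square, wooden stock 75 x 18 x 14 (x, y, z) with a steel blade 100 long towards its +y; origin in the middle of the stock's underside
- pushstick: bystander: loose black push stick about 230 long, 12 thick; origin on its underside near the middle
Not all that is in view belongs to the job. There is more than one size of the iron; the one meant has the size given above.

How it is judged:
By the outcome, as a careful person would: the job done as asked, in the order asked, and still so for the second after the job is handed in, with the robot touching nothing.
It also fails if it takes over 64 s, if anything falls off the work surface, if the arm or the gripper's body presses on something with over 40 N, if the wrist force passes 120 N, or if a joint passes its speed limit or range.

## Robot

A 6-joint arm with a two-finger parallel gripper is mounted at the origin on the work surface. World frame = base frame: x ahead of the robot, y to its left, z up, the work surface at z = 0. Lengths are in m, angles in rad, forces in N, time in s.
With the tool pointing down it reaches from about 0.25 to 0.725 m from the base axis. Payload 4 kg.
Tool frame: the origin (TCP) lies between the finger pads; the fingertips stand 17 mm ahead of it and the grasp point (between the pads) lies 2 mm behind it; z points along the fingers, x is the direction in which the jaws open and shut, and the axes are right-handed (so a half turn about z gives the same grasp; the last joint's range is limited). The gripper opens to 85 mm and grips with 20 to 120 N. Pads are 22 mm wide; open, the fingers measure 114 mm over their backs; the gripper's body (76 mm by 85 mm) begins 54 mm behind the grasp point. The pads swing forward as they close: fully open they stand 13 mm farther back than shut.
Start: joints at [-1.162, 0.241, 0.005, 1.335, 0, 1.571], TCP at [0.199, -0.459, 0.248] pointing down, gripper open.
Joint ranges: [-2.72, 2.72], [-1.05, 1.87], [-1.09, 1.28], [-1.99, 2.15], [-1.42, 1.44], [-3.14, 3.14]. Speed limits (rad/s): [2.79, 2.79, 3.14, 3.14, 3.14, 3.14].

## Interface

Orientations are given as a unit quaternion [x, y, z, w].
In Python, from workcell import telemetry, cams, workorder gives the robot as it stands. The module is installed in compiled form; this text tells all that it offers.
- The arm moves only by the tool apply_moves, never from a script. Its argument "moves" is a list that holds one entry, the list of rows, each a list of 4 numbers: the shift along the tool's x, y, z in mm, then the turn about the tool's z in degrees. A call has exactly 10 rows; each row shifts and turns the pose as measured when the row begins, along the tool's axes as they then stand; what a row does not reach is not made up. A row lasts 1/10 s, in which the tool goes at most 50 mm and 8.59 degrees, less where a joint would pass 70% of its speed; a pose out of reach is approached as far as the arm can. A call with a gripper value outside its range is refused whole. "hand" is the gripper's target within -1 to 1 (fully open at 1, half-way at 0, shut at -1), set as the call begins (left out, the last holds). The fingers move at their own pace and stop on an object; the grip force is fixed at half the most. Time passes only in rows, so rows that do not move let the fingers close, or fill a call up. It gives the time, the measured TCP pose, the force and the opening at its end, in the units of the state.
- telemetry.get_obs(): the state, without advancing time (a new reading comes with each control period).
- cams.camera(name): name is "scene" or "side" or "wrist"; returns a dict with "color" (480x640x3 uint8, red, green, blue), "fovy" (degrees; the focal length in pixels is half the picture's height over the tangent of half this angle, whatever the lens; pixels are square), "cx", "cy" (the principal point, pixels), "k1" (the pictures are not rectified: a ray, as slopes to the right and down, at radius r is drawn at 1 + k1 r^2 times it, then the intrinsics apply), "camera_from_world" (4x4, takes a point from world to camera coordinates). Camera axes: x right, y down, z forward; pixel columns grow to the right and rows downward; lengths in m; the calibration is good to about 2 mm. A picture is of the moment at which its call begins. There is no depth.
- workorder.job_done(): hands the job in, once; it reports no verdict.
The state is a dict: "clock": time; "joint_pos": joint angles; "joint_vel": joint speeds; "tau": joint torques, N m; "eef_pos": TCP position; "tool_rot": TCP orientation; "ft_force": force on the tool from outside, world axes, zero at the start; "ft_torque": the same for the moment, N m; "grip_width": finger opening in m.
Only numpy, scipy, OpenCV 4.12 (cv2) and the standard library are available. Lean on these libraries where they do the work, as an engineer would, in place of code of your own. Each camera call takes 0.05 s, during which the arm holds its last target. There are 200 camera calls.

## Working session

There is one attempt and no reset: what is moved stays moved. The work goes in short steps, Python scripts to look and compute and a tool call to move; the robot and the scene stay as the last step left them, time stands still between calls to the robot, and variables do not carry over. Pictures are saved under pics/ and viewed, about 8 in all and at most 12, crops included, and the job is handed in when it is done.

Besides the shell and the picture viewer there is one more tool, called after ">>>" as name(argument=value, ...), one argument or row to a line, values as JSON. apply_moves: Moves the arm, as the interface text tells. Its arguments: {"type":"object","properties":{"moves":{"type":"array"},"hand":{"type":"number"}},"required":["moves"]}

```bash
mkdir -p pics; cat > h.py <<'E'
import numpy as np, cv2
from workcell import telemetry, cams, workorder
def K(c):
    f=240/np.tan(np.radians(c["fovy"])/2); return np.array([[f,0,c["cx"]],[0,f,c["cy"]],[0,0,1.]]), np.array([c["k1"],0,0,0,0.])
def snap(n,fn=None):
    c=cams.camera(n)
    if fn: cv2.imwrite("pics/"+fn,cv2.cvtColor(c["color"],cv2.COLOR_RGB2BGR))
    return c
def onplane(c,px,z):
    k,d=K(c); T=np.array(c["camera_from_world"]); R=T[:3,:3]; o=-R.T@T[:3,3]
    u=cv2.undistortPoints(np.array(px,float).reshape(-1,1,2),k,d).reshape(-1,2)
    r=np.c_[u,np.ones(len(u))]@R
    return o+r*((z-o[2])/r[:,2])[:,None]
def proj(c,P):
    k,d=K(c); T=np.array(c["camera_from_world"]); r=cv2.Rodrigues(T[:3,:3])[0]
    return cv2.projectPoints(np.array(P,float).reshape(-1,1,3),r,T[:3,3],k,d)[0].reshape(-1,2)
E
python3 - <<'E'
from h import *
import pickle
D={n:snap(n,n+"0.png") for n in("scene","side","wrist")}
pickle.dump(D,open("d0.pkl","wb"))
for n in D: print(n,D[n]["fovy"],D[n]["k1"],np.round(D[n]["camera_from_world"],3).tolist())
print(telemetry.get_obs())
E
```

```text
scene 49.34563797126096 -0.1528076780358113 [[0.325, 0.946, 0.016, -0.177], [0.628, -0.204, -0.751, -0.284], [-0.707, 0.254, -0.66, 1.298], [0.0, 0.0, 0.0, 1.0]]
side 49.30956300910997 0.0011439028581003723 [[-0.756, -0.654, 0.001, 0.44], [-0.345, 0.397, -0.851, 0.236], [0.556, -0.644, -0.525, 0.832], [0.0, 0.0, 0.0, 1.0]]
wrist 58.62294244847159 0.032870073133451826 [[0.398, -0.918, -0.002, -0.498], [-0.886, -0.385, 0.258, -0.034], [-0.238, -0.1, -0.966, 0.379], [0.0, 0.0, 0.0, 1.0]]
{'clock': 0.15, 'joint_pos': array([-1.16198658e+00,  2.41243864e-01,  4.01784123e-03,  1.33523229e+00,
       -1.22666997e-05,  1.57078540e+00]), 'joint_vel': array([-6.15930741e-04, -2.93844861e-03,  4.81911049e-03, -9.53736082e-04,
        2.04131398e-05, -1.59769514e-03]), 'tau': array([-1.75663790e-04, -3.72634935e+01,  2.52638572e+01,  1.23134541e-02,
        5.35580421e-05,  7.22507878e-06]), 'eef_pos': array([ 0.19856792, -0.45836573,  0.24760945]), 'tool_rot': array([ 8.35920602e-01, -5.48849758e-01, -6.98004772e-04, -4.50970444e-04]), 'ft_force': array([ 0.82718571, -0.64761187,  0.16672392]), 'ft_torque': array([0.02596473, 0.01402951, 0.01506623]), 'grip_width': 0.0853564963736386}
```

View pics/scene0.png

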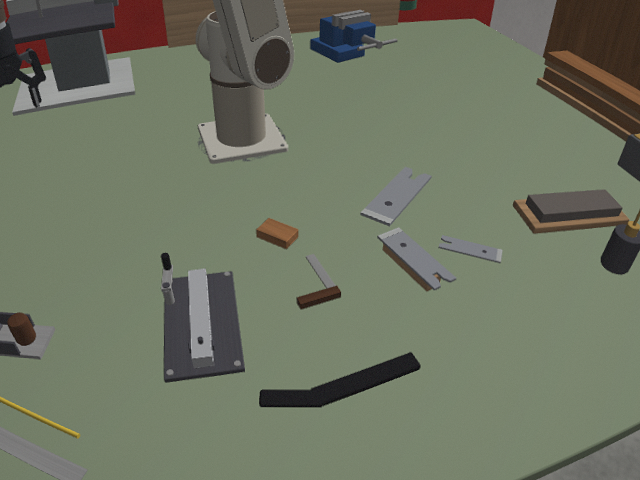

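View pics/side0.png

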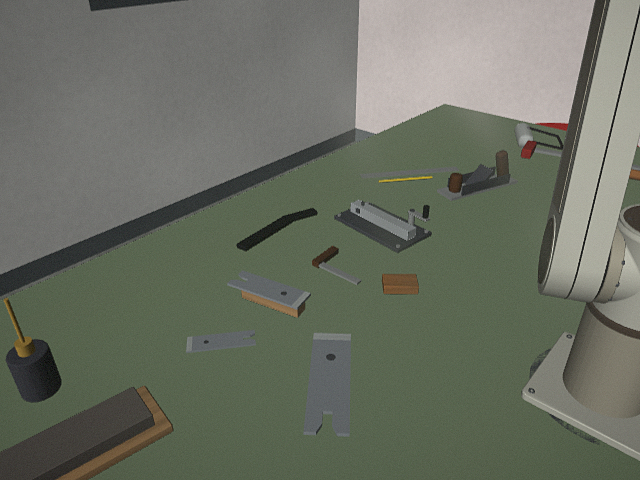

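Candidates for the iron in the scene view: a bigger one flat on the bench (397,195), one on the wooden rest (415,257), and a small one on the bench (470,249). The one on the rest fits the description. I'll check it in a crop and measure it along with the holder.

```bash
python3 - <<'E'
from h import *
import pickle
D=pickle.load(open("d0.pkl","rb"))
c=D["scene"]; im=c["color"]
a=cv2.resize(im[220:300,370:470],None,fx=4,fy=4,interpolation=cv2.INTER_CUBIC)
b=cv2.resize(im[245:385,155:255],None,fx=4,fy=4,interpolation=cv2.INTER_CUBIC)
o=np.zeros((560,800,3),np.uint8); o[:320,:400]=a; o[:560,400:800]=b
cv2.imwrite("pics/crop1.png",o[...,::-1])
hsv=cv2.cvtColor(im,cv2.COLOR_RGB2HSV)
m=((hsv[...,1]<45)&(hsv[...,2]>90)).astype(np.uint8)
for cc in cv2.findContours(m,cv2.RETR_EXTERNAL,cv2.CHAIN_APPROX_NONE)[0]:
    A=cv2.contourArea(cc); x,y,w,h=cv2.boundingRect(cc)
    if A>150 and 150<x+w/2<520 and y>160:
        print(A,(x,y,w,h),cv2.approxPolyDP(cc,2,True).reshape(-1,2).tolist())
        P=onplane(c,cc.reshape(-1,2),0.035)[:,:2]*1000
        r=cv2.minAreaRect(P.astype(np.float32)); print("  rect mm",r)
E
```

```text
(no output)
```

View pics/crop1.png

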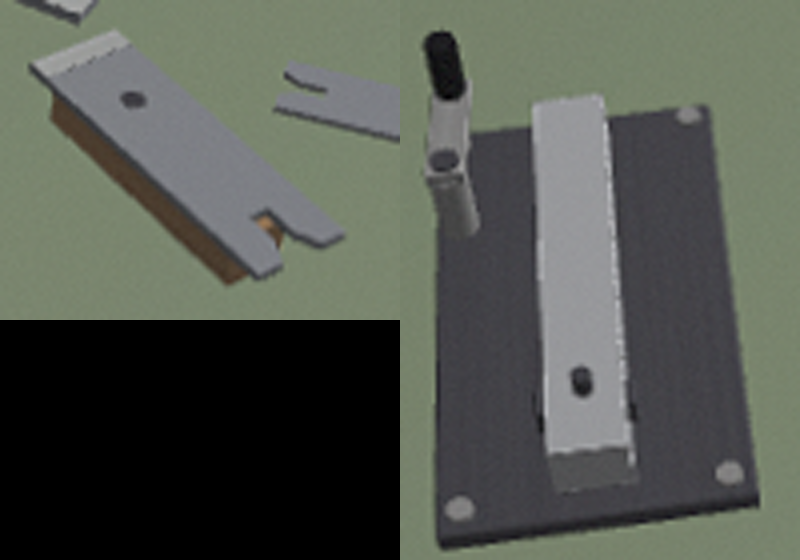

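The crop confirms it: the iron lies on the wooden rest, cutting edge at (389,232), notch mouth at (446,284). The holder's bed runs from (197,270) to (202,357), pin near (200,342), keeper parked with its knob at (166,261).

```bash
python3 - <<'E'
from h import *
import pickle
D=pickle.load(open("d0.pkl","rb"))
c=D["scene"]
A=lambda p:np.array(p)/4+[370,220]-.4
B=lambda p:(np.array(p)-[400,0])/4+[155,245]-.4
ir=onplane(c,A([(33,66),(119,32),(343,234),(272,276)]),.035)*1000
print("iron corners",ir.round(1).tolist(), [np.linalg.norm(ir[i]-ir[(i+1)%4]).round(1) for i in range(4)])
nb=onplane(c,A([(253,216),(271,212)]),.035)*1000; print("notch bottom",nb.round(1).tolist())
bd=onplane(c,B([(534,104),(601,97),(628,444),(550,450)]),.034)*1000
print("bed",bd.round(1).tolist(),[np.linalg.norm(bd[i]-bd[(i+1)%4]).round(1) for i in range(4)],bd.mean(0))
bp=onplane(c,B([(709,105),(758,500),(440,538)]),.010)*1000
print("plate",bp.round(1).tolist(),[np.linalg.norm(bp[i]-bp[(i+1)%3]).round(1) for i in range(3)],"centre",(bp[0]+bp[2])/2)
print("pin top",onplane(c,B([(580,371)]),.043)*1000,"base",onplane(c,B([(583,393)]),.034)*1000)
print("knob top",onplane(c,B([(440,37)]),.0775)*1000,"post top/pivot",onplane(c,B([(444,160)]),.0475)*1000)
s=D["side"]
E
python3 - <<'E'
import sys; sys.path.insert(0,'.')
from h import *
import cv2
im=cv2.imread('pics/side0.png')
a=cv2.resize(im[262:322,220:320],None,fx=4,fy=4,interpolation=cv2.INTER_CUBIC)
b=cv2.resize(im[190:260,325:445],None,fx=5,fy=5,interpolation=cv2.INTER_CUBIC)
o=np.zeros((600,600,3),np.uint8); o[:240,:400]=a; o[240:590,:600]=b
cv2.imwrite('pics/crop2.png',o)
E
```

```text
iron corners [[493.7, 145.9, 35.0], [483.1, 195.5, 35.0], [637.8, 226.7, 35.0], [650.3, 184.7, 35.0]] [np.float64(50.7), np.float64(157.8), np.float64(43.8), np.float64(161.3)]
notch bottom [[615.5, 194.8, 35.0], [615.7, 203.5, 35.0]]
bed [[477.4, -201.7, 34.0], [481.9, -173.4, 34.0], [668.6, -197.9, 34.0], [662.7, -225.8, 34.0]] [np.float64(28.7), np.float64(188.3), np.float64(28.5), np.float64(186.9)] [ 572.66301285 -199.71238833   34.        ]
plate [[475.6, -126.6, 10.0], [689.7, -156.1, 10.0], [671.6, -271.9, 10.0]] [np.float64(216.2), np.float64(117.2), np.float64(244.0)] centre [ 573.55466629 -199.23698186   10.        ]
pin top [[ 636.933757   -208.75697867   43.        ]] base [[ 640.05762526 -209.40258038   34.        ]]
knob top [[ 473.03799725 -234.27361097   77.5       ]] post top/pivot [[ 514.22973047 -242.86361366   47.5       ]]
```

View pics/crop2.png

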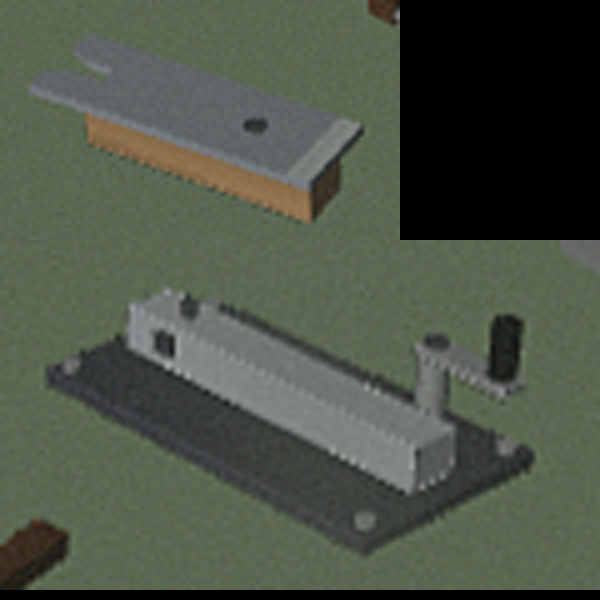

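```bash
cat >> h.py <<'E'
def tool():
    o=telemetry.get_obs(); x,y,z,w=o["tool_rot"]
    return o, np.array(o["eef_pos"])*1000, np.degrees(np.arctan2(2*(x*y+w*z),1-2*(y*y+z*z)))
def plan(target,ang,n):
    """rows to reach target (mm) with tool x at world angle ang (deg, kept as signed difference)"""
    o,p,a=tool(); da=ang-a; d=(np.array(target)-p)/n; rows=[]
    for i in range(n):
        t=np.radians(a+da*i/n)
        rows.append([round(float(d[0]*np.cos(t)+d[1]*np.sin(t)),1),round(float(d[0]*np.sin(t)-d[1]*np.cos(t)),1),round(float(-d[2]),1),round(float(-da/n),2)])
    print("pose",p.round(1),"ang",round(a,2)); print(rows)
E
python3 -c "
from h import *
plan([566,187,150],101.9,20)"
```

```text
pose [ 198.6 -458.4  247.6] ang -66.58
[[-22.3, -29.7, 4.9, -8.42], [-17.7, -32.6, 4.9, -8.42], [-12.7, -34.9, 4.9, -8.42], [-7.5, -36.4, 4.9, -8.42], [-2.1, -37.1, 4.9, -8.42], [3.4, -37.0, 4.9, -8.42], [8.7, -36.1, 4.9, -8.42], [13.9, -34.4, 4.9, -8.42], [18.8, -32.0, 4.9, -8.42], [23.3, -28.9, 4.9, -8.42], [27.3, -25.2, 4.9, -8.42], [30.7, -20.9, 4.9, -8.42], [33.4, -16.2, 4.9, -8.42], [35.4, -11.1, 4.9, -8.42], [36.7, -5.8, 4.9, -8.42], [37.1, -0.4, 4.9, -8.42], [36.8, 5.1, 4.9, -8.42], [35.6, 10.4, 4.9, -8.42], [33.7, 15.5, 4.9, -8.42], [31.1, 20.3, 4.9, -8.42]]
```

>>> apply_moves(
  moves=[
    [[-22,-30,0,-8.4],[-18,-33,0,-8.4],[-13,-35,0,-8.4],[-7,-36,0,-8.4],[-2,-37,0,-8.4],[3,-37,0,-8.4],[9,-36,0,-8.4],[14,-34,0,-8.4],[19,-32,0,-8.4],[23,-29,0,-8.4]],
  ],
  hand=1,
)

```text
clock: 1.15
eef_pos: [0.3804, -0.1245, 0.2449]
tool_rot: [0.986, 0.167, -0.001, -0.002]
ft_force: [0.4, -0.4, -0.4]
grip_width: 0.0851
```

```bash
python3 -c "
from h import *
plan([566,187,150],101.9,10); print(tool()[0]['joint_pos'].round(2))"
```

```text
pose [ 380.4 -124.5  244.9] ang 19.27
[[27.8, -23.3, 9.5, -8.26], [30.9, -19.0, 9.5, -8.26], [33.3, -14.4, 9.5, -8.26], [35.0, -9.5, 9.5, -8.26], [36.0, -4.3, 9.5, -8.26], [36.3, 0.9, 9.5, -8.26], [35.8, 6.1, 9.5, -8.26], [34.5, 11.1, 9.5, -8.26], [32.5, 16.0, 9.5, -8.26], [29.9, 20.5, 9.5, -8.26]]
[-0.32  0.05 -0.23  1.29  0.    0.92]
```

>>> apply_moves(
  moves=[
    [[28,-23,9,-8.2],[31,-19,9,-8.2],[33,-14,9,-8.2],[35,-9,9,-8.2],[36,-4,9,-8.2],[36,1,9,-8.2],[36,6,9,-8.2],[34,11,9,-8.2],[32,16,9,-8.2],[30,20,9,-8.2]],
  ],
)

```text
clock: 2.15
eef_pos: [0.5633, 0.204, 0.1509]
tool_rot: [0.609, 0.793, -0.001, -0.001]
ft_force: [0.7, -0.9, 0.1]
grip_width: 0.0853
```

```bash
python3 - <<'E'
from h import *
import pickle
c=snap("wrist","w1.png"); pickle.dump(c,open("w1.pkl","wb"))
print(tool()[1:])
E
```

```text
(array([564.89402927, 209.11740824, 148.52370926]), np.float64(105.42049678548695))
```

View pics/w1.png

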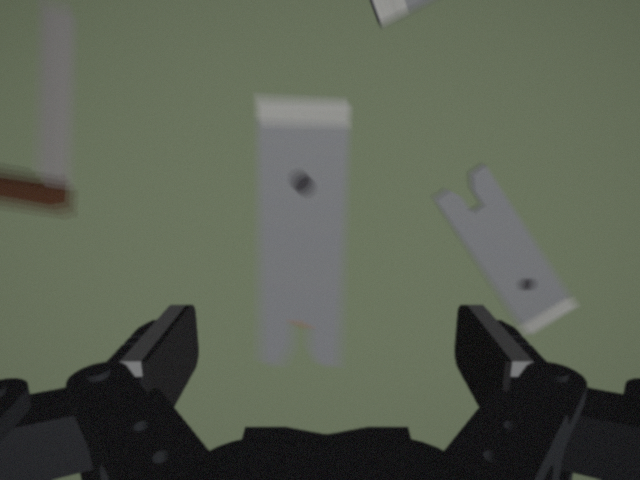

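The view is still slightly motion-blurred. The iron is at centre (edge at (303,110), notch at (300,360)), the small iron at right. I'll take a settled frame and measure it with a mask.

```bash
cat > iron.py <<'E'
from h import *
def iron(c,zt,seed=(303,230)):
    """iron pose from the flood-filled top face in picture c, its top at height zt (m)"""
    lab=cv2.cvtColor(c["color"],cv2.COLOR_RGB2LAB).astype(int); g=cv2.GaussianBlur(lab.astype(np.float32),(3,3),0)
    m=((g[...,1]>122.5)&(g[...,2]<133)&(g[...,0]>85)).astype(np.uint8)
    m=cv2.morphologyEx(m,cv2.MORPH_CLOSE,np.ones((5,5),np.uint8))
    n,l=cv2.connectedComponents(m); k=l[seed[1],seed[0]]
    cc=max(cv2.findContours((l==k).astype(np.uint8),cv2.RETR_EXTERNAL,cv2.CHAIN_APPROX_NONE)[0],key=cv2.contourArea)
    P=onplane(c,cc.reshape(-1,2),zt)[:,:2]*1000
    r=cv2.minAreaRect(P.astype(np.float32)); return cc,P,r
E
python3 - <<'E'
from iron import *
import pickle
for _ in range(4): c=snap("wrist")
pickle.dump(c,open("w2.pkl","wb"))
lab=cv2.cvtColor(c["color"],cv2.COLOR_RGB2LAB)
for p in [(303,230),(303,105),(220,230),(400,60)]: print(lab[p[1],p[0]])
print(tool()[1:])
cc,P,r=iron(c,.035); print(cv2.boundingRect(cc),r,cv2.approxPolyDP(cc,4,True).reshape(-1,2).tolist())
E
```

```text
[126 127 127]
[155 127 130]
[122 120 139]
[120 120 138]
(array([562.34658343, 202.28548797, 151.21760307]), np.float64(104.52957155265958))
(253, 95, 94, 271) ((565.4139404296875, 187.68173217773438), (160.91250610351562, 50.57776641845703), 12.364766120910645) [[256, 95], [254, 360], [276, 363], [286, 345], [286, 322], [303, 321], [304, 348], [311, 362], [333, 365], [346, 100]]
```

```bash
python3 -c "
from h import *
plan([562.8,186.9,33],102.3,8)"
```

```text
pose [562.3 202.3 151.2] ang 104.53
[[-1.9, -0.4, 14.8, 0.28], [-1.9, -0.4, 14.8, 0.28], [-1.9, -0.4, 14.8, 0.28], [-1.9, -0.4, 14.8, 0.28], [-1.9, -0.4, 14.8, 0.28], [-1.9, -0.4, 14.8, 0.28], [-1.9, -0.4, 14.8, 0.28], [-1.9, -0.4, 14.8, 0.28]]
```

>>> apply_moves(
  moves=[
    [[-3,-0.6,10,0.4],[-3,-0.6,10,0.4],[-3,-0.6,10,0.4],[-3,-0.6,10,0.4],[-3,-0.6,10,0.4],[0,0,10,0.2],[0,0,10,0],[0,0,5,0],[0,0,0,0],[0,0,0,0]],
  ],
)

```text
clock: 3.4
eef_pos: [0.561, 0.1804, 0.0705]
tool_rot: [0.632, 0.775, -0.002, -0.002]
ft_force: [0.5, 0.9, 0.6]
grip_width: 0.0852
```

```bash
python3 -c "
from h import *
plan([562.8,186.9,33],102.3,5)"
```

```text
pose [561.  180.4  70.5] ang 101.64
[[1.2, 0.6, 7.5, -0.13], [1.2, 0.6, 7.5, -0.13], [1.2, 0.6, 7.5, -0.13], [1.2, 0.6, 7.5, -0.13], [1.2, 0.6, 7.5, -0.13]]
```

>>> apply_moves(
  moves=[
    [[1.2,0.6,6,0],[1.2,0.6,6,-0.2],[1,0.5,6,-0.2],[0.5,0.3,6,0],[0,0,4,0],[0,0,2,0],[0,0,0,0],[0,0,0,0],[0,0,0,0],[0,0,0,0]],
  ],
)

```text
clock: 4.4
eef_pos: [0.5633, 0.186, 0.0392]
tool_rot: [0.628, 0.778, -0.0, -0.001]
ft_force: [0.1, -0.8, 0.5]
grip_width: 0.0855
```

```bash
python3 -c "
from h import *
plan([562.8,186.9,33],102.3,2)"
```

```text
pose [563.3 186.   39.2] ang 102.13
[[0.5, -0.1, 3.1, -0.09], [0.5, -0.1, 3.1, -0.09]]
```

>>> apply_moves(
  moves=[
    [[0.5,0,3,0],[0,0,1.5,0],[0,0,0,0],[0,0,0,0],[0,0,0,0],[0,0,0,0],[0,0,0,0],[0,0,0,0],[0,0,0,0],[0,0,0,0]],
  ],
)

```text
clock: 5.4
eef_pos: [0.5636, 0.1866, 0.0349]
tool_rot: [0.628, 0.778, 0.0, -0.001]
ft_force: [-0.4, -0.3, -0.2]
grip_width: 0.0855
```

>>> apply_moves(
  moves=[
    [[0,0,0,0],[0,0,0,0],[0,0,0,0],[0,0,0,0],[0,0,0,0],[0,0,0,0],[0,0,0,0],[0,0,0,0],[0,0,0,0],[0,0,0,0]],
  ],
  hand=-1,
)

```text
clock: 6.4
eef_pos: [0.5639, 0.1865, 0.0354]
tool_rot: [0.628, 0.778, 0.0, -0.0]
ft_force: [1.0, -0.1, 1.4]
grip_width: 0.048
```

>>> apply_moves(
  moves=[
    [[0,0,-4,0],[0,0,-8,0],[0,0,-10,0],[0,0,-12,0],[0,0,-12,0],[0,0,-12,0],[0,0,-8,0],[0,0,-4,0],[0,0,0,0],[0,0,0,0]],
  ],
)

```text
clock: 7.4
eef_pos: [0.5631, 0.1863, 0.1114]
tool_rot: [0.628, 0.778, -0.0, -0.001]
ft_force: [-0.1, -0.3, -3.1]
grip_width: 0.0483
```

```bash
python3 - <<'E'
from h import *
for _ in range(2): snap("wrist")
c=snap("wrist","w3.png")
o,p,a=tool(); print(p,a,o["ft_force"],o["ft_torque"],o["grip_width"])
E
```

```text
[562.7897303  186.1531171  110.83042721] 102.11941372891084 [-0.37729622 -0.96112374 -3.485425  ] [-0.00217509 -0.01252252  0.03817296] 0.04806339027349163
```

View pics/w3.png

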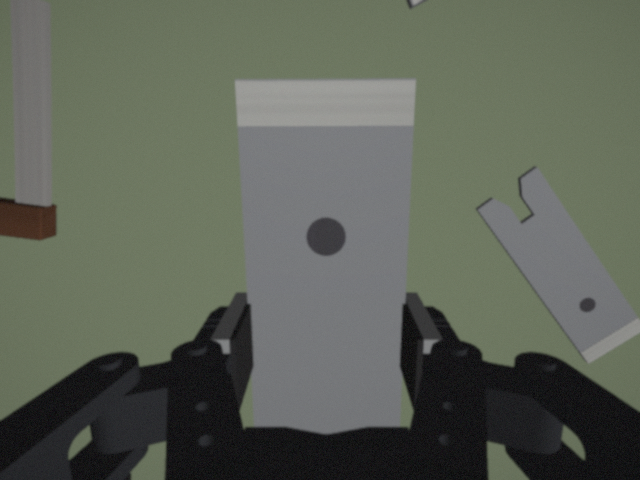

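The iron is gripped straight and level: its edge spans (236,80)–(416,80), both pads are on it, and the weight reads 3 N. Next I'll plan a hover where the wrist camera sees the pin and bed past the iron.

```bash
python3 - <<'E'
from h import *
c=snap("wrist"); o,p,a=tool()
ed=onplane(c,[(236,80),(416,80)],(p[2]-.4)/1000)*1000; print("edge",ed)
t=np.radians(a-90); ax=np.array([np.cos(t),np.sin(t)]); print("iron x of TCP:",(p[:2]-ed.mean(0)[:2])@ax-80,"lateral",np.cross(ax,p[:2]-ed.mean(0)[:2]), "edge angle",np.degrees(np.arctan2(*(ed[0]-ed[1])[[1,0]])))
T=np.array(c["camera_from_world"])
def tw(p,a):
    t=np.radians(a); M=np.eye(4); M[:3,:3]=np.c_[[np.cos(t),np.sin(t),0],[np.sin(t),-np.cos(t),0],[0,0,-1]]; M[:3,3]=np.array(p)/1000; return M
CT=T@tw(p,a); np.save("CT.npy",CT)
h=np.array([573,-199.5]);u=np.radians(-7.6);R=np.array([[np.cos(u),-np.sin(u)],[np.sin(u),np.cos(u)]])
pts=[np.r_[h+R@q,z]/1000 for q,z in[((66.5,0),43),((95,15),34),((95,-15),34),((-95,15),34),((-95,-15),34),((-92,-50),77)]]
for y in(-100,-130):
  for x in (590,620,650):
    d=dict(c); d["camera_from_world"]=CT@np.linalg.inv(tw((x,y,220),82.4)); print(x,y,proj(d,pts).round().astype(int).tolist())
plan([620,-110,220],82.4,20)
E
```

```text
edge [[491.53982008 146.48420827 110.35987153]
 [481.00132797 195.50085516 110.35987153]]
iron x of TCP: -2.034252328927991 lateral -1.2212928931598874 edge angle -77.86621698836356
590 -100 [[192, 301], [217, 330], [179, 330], [198, 76], [154, 76], [64, 72]]
620 -100 [[183, 264], [209, 295], [170, 295], [188, 27], [142, 27], [48, 14]]
650 -100 [[174, 225], [201, 259], [162, 259], [178, -24], [130, -25], [29, -48]]
590 -130 [[231, 296], [254, 325], [216, 325], [241, 70], [197, 70], [115, 65]]
620 -130 [[223, 259], [247, 290], [209, 290], [233, 21], [187, 21], [101, 7]]
650 -130 [[215, 220], [240, 254], [201, 254], [224, -31], [176, -31], [84, -55]]
pose [562.8 186.2 110.8] ang 102.12
[[-15.1, -0.3, -5.5, 0.99], [-15.1, -0.1, -5.5, 0.99], [-15.1, 0.2, -5.5, 0.99], [-15.1, 0.5, -5.5, 0.99], [-15.1, 0.7, -5.5, 0.99], [-15.1, 1.0, -5.5, 0.99], [-15.0, 1.2, -5.5, 0.99], [-15.0, 1.5, -5.5, 0.99], [-15.0, 1.8, -5.5, 0.99], [-14.9, 2.0, -5.5, 0.99], [-14.9, 2.3, -5.5, 0.99], [-14.9, 2.5, -5.5, 0.99], [-14.8, 2.8, -5.5, 0.99], [-14.8, 3.0, -5.5, 0.99], [-14.7, 3.3, -5.5, 0.99], [-14.7, 3.5, -5.5, 0.99], [-14.6, 3.8, -5.5, 0.99], [-14.5, 4.1, -5.5, 0.99], [-14.5, 4.3, -5.5, 0.99], [-14.4, 4.5, -5.5, 0.99]]<stdin>:4: DeprecationWarning: Arrays of 2-dimensional vectors are deprecated. Use arrays of 3-dimensional vectors instead. (deprecated in NumPy 2.0)
```

>>> apply_moves(
  moves=[
    [[-10,0,-12,1],[-25,0,-12,2],[-32,0,-12,2],[-35,1,-12,2],[-35,2,-12,3],[-35,3,-12,3],[-35,4,-12,2],[-30,4,-10,2],[-22,4,-6,1],[-10,2,0,0]],
  ],
)

```text
clock: 8.6
eef_pos: [0.5975, -0.0968, 0.2193]
tool_rot: [0.748, 0.663, -0.003, 0.001]
ft_force: [-0.2, 0.4, -2.7]
grip_width: 0.0479
```

>>> apply_moves(
  moves=[
    [[0,0,0,0],[0,0,0,0],[0,0,0,0],[0,0,0,0],[0,0,0,0],[0,0,0,0],[0,0,0,0],[0,0,0,0],[0,0,0,0],[0,0,0,0]],
  ],
)

```text
clock: 9.6
eef_pos: [0.5961, -0.0927, 0.2176]
tool_rot: [0.747, 0.665, -0.004, -0.001]
ft_force: [-0.2, -0.7, -2.8]
grip_width: 0.0481
```

```bash
python3 - <<'E'
from h import *
import pickle
c=snap("wrist","w4.png"); pickle.dump(c,open("w4.pkl","wb")); o,p,a=tool(); print(p,a,o["ft_force"],o["grip_width"])
E
```

```text
[596.14599992 -92.7284773  217.64447792] 83.4008207397009 [ 0.36912523 -0.48834236 -2.53815392] 0.04808734767267417
```

View pics/w4.png

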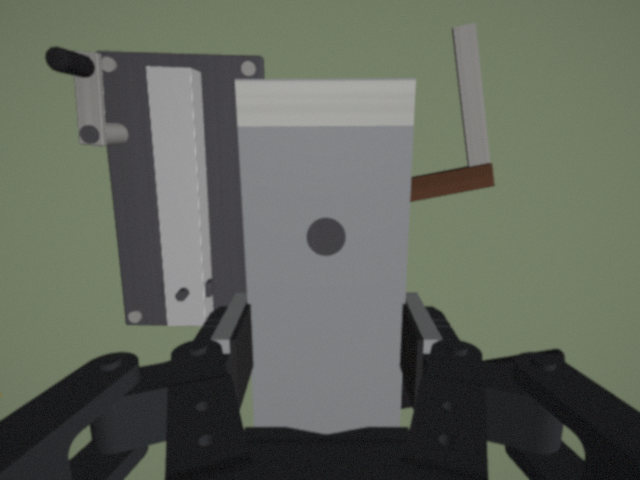

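The wrist view shows the bed top from (147,67) to (203,325), pin near (182,293), knob top (55,58) and pivot (88,134), all clear of the iron.

```bash
python3 - <<'E'
from h import *
import pickle
c=pickle.load(open("w4.pkl","rb")); g=cv2.cvtColor(c["color"],cv2.COLOR_RGB2GRAY)
print(g[180,140:225].tolist()); print(g[293,160:216].tolist()); print(g[55:75,170].tolist(), g[315:332,185].tolist())
gb=cv2.GaussianBlur(g,(3,3),0).astype(int)
L=[];Rr=[]
for v in range(80,275,3):
    d=np.diff(gb[v]); x0=int(147+(v-67)*20/258.); L.append((x0-8+np.argmax(d[x0-8:x0+9])+.5,v))
    x1=int(191+(v-67)*12/258.); 
    Rr.append((x1-6+np.argmin(d[x1-6:x1+7])+.5,v))
def line(px):
    P=onplane(c,px,.034)[:,:2]*1000; vx,vy,x,y=cv2.fitLine(P.astype(np.float32),cv2.DIST_HUBER,0,.01,.01).ravel()
    s=np.sign(vx); return np.degrees(np.arctan2(vy*s,vx*s)),np.array([x,y])
al,pl=line(L); ar,pr=line(Rr); u=np.radians(al); n=np.array([-np.sin(u),np.cos(u)]); ax=np.array([np.cos(u),np.sin(u)])
print("angles",al,ar,"width",(pr-pl)@n)
ends=onplane(c,[(169,66.5),(185,325)],.034)[:,:2]*1000; print("ends",ends,(ends[1]-ends[0])@ax)
s=(ends.mean(0)-pl)@ax; ctr=pl+ax*s+n*15; print("bed centre",ctr)
m=(gb[280:306,172:200]<110).astype(np.uint8); print(m.sum()); ys,xs=np.where(m); print(xs.min()+172,xs.max()+172,ys.min()+280,ys.max()+280)
for nm,px,z in(("pintop",(184,290),.043),("pinbase",(180.5,296),.034),("pivot",(88,134),.0475),("knob top",(55,58),.0775)):
    q=onplane(c,[px],z)[0,:2]*1000; print(nm,q,"holder",(q-ctr)@ax,(q-ctr)@n)
E
```

```text
[68, 68, 65, 67, 66, 68, 69, 68, 64, 65, 68, 68, 69, 68, 85, 110, 136, 149, 154, 154, 152, 152, 152, 152, 153, 153, 150, 154, 153, 153, 153, 155, 153, 154, 153, 153, 153, 152, 152, 152, 153, 153, 156, 154, 152, 153, 154, 157, 154, 154, 156, 152, 157, 155, 153, 155, 155, 153, 151, 147, 146, 144, 147, 146, 145, 136, 120, 92, 74, 69, 68, 68, 65, 69, 70, 69, 70, 69, 70, 71, 69, 68, 68, 71, 71]
[64, 60, 63, 73, 104, 133, 146, 149, 151, 154, 153, 154, 151, 152, 146, 132, 105, 82, 66, 64, 64, 64, 64, 66, 61, 64, 67, 71, 89, 124, 144, 151, 153, 153, 153, 153, 155, 154, 153, 154, 152, 154, 159, 165, 149, 118, 86, 70, 69, 71, 68, 66, 65, 68, 65, 66]
[63, 66, 62, 63, 65, 64, 60, 68, 63, 66, 69, 90, 121, 142, 150, 152, 152, 150, 152, 153] [154, 153, 151, 152, 151, 151, 149, 153, 151, 149, 137, 126, 122, 124, 124, 123, 122]
angles -7.842998 -7.627498 width 30.62919
ends [[ 479.18439097 -185.26213276]
 [ 667.27987078 -212.46169468]] 190.04760555838757
bed centre [ 573.20239915 -199.07775314]
131
175 188 288 300
pintop [ 635.18870072 -203.93690883] holder 62.06953922852562 3.6448893352457654
pinbase [ 642.83905068 -211.16400708] holder 70.6345284478553 -2.4706451262085913
pivot [ 516.92245255 -243.17265611] holder -49.73633944572631 -51.36233366423586
knob top [ 475.39414049 -234.41309002] holder -92.07150545854901 -48.35162062425954
```

```bash
python3 - <<'E'
from h import *
import pickle
c=pickle.load(open("w4.pkl","rb")); g=cv2.cvtColor(c["color"],cv2.COLOR_RGB2GRAY).astype(float)
w=np.clip(152-g[282:306,170:196],0,None); w[w<15]=0; ys,xs=np.mgrid[282:306,170:196]; px=((w*xs).sum()/w.sum(),(w*ys).sum()/w.sum())
u=np.radians(-7.7); ax=np.array([np.cos(u),np.sin(u)]);n=np.array([-ax[1],ax[0]]); ctr=np.array([573.1,-199.3])
q=onplane(c,[px],.0385)[0,:2]*1000; print(px,q,(q-ctr)@ax,(q-ctr)@n)
pin=66.5
# target: iron point x=73 over the pin, TCP at iron x=-2
t=ctr+ax*(pin-75); print("hover TCP target",t, "home TCP",ctr+ax*(pin-57))
plan([*t,100],82.3,10)
E
```

```text
(np.float64(181.73678328891944), np.float64(293.9304564600705)) [ 639.67615458 -208.05587503] 67.14901698619698 0.24335993492130578
hover TCP target [ 564.6766428  -198.16111742] home TCP [ 582.5143404  -200.57286876]
pose [596.1 -92.7 217.6] ang 83.4
[[-10.8, -1.9, 11.8, 0.11], [-10.8, -1.9, 11.8, 0.11], [-10.8, -1.9, 11.8, 0.11], [-10.8, -1.9, 11.8, 0.11], [-10.8, -1.8, 11.8, 0.11], [-10.9, -1.8, 11.8, 0.11], [-10.9, -1.8, 11.8, 0.11], [-10.9, -1.8, 11.8, 0.11], [-10.9, -1.7, 11.8, 0.11], [-10.9, -1.7, 11.8, 0.11]]
```

>>> apply_moves(
  moves=[
    [[-9,-2,8,0.2],[-11,-2,12,0.2],[-12,-2,13,0.2],[-12,-2,13,0.2],[-12,-2,13,0],[-12,-2,13,0],[-11,-2,13,0],[-10,-2,10,0],[-6,-1,6,0],[0,0,0,0]],
  ],
)

```text
clock: 10.65
eef_pos: [0.5621, -0.1941, 0.1094]
tool_rot: [0.753, 0.658, -0.005, -0.001]
ft_force: [0.3, 1.0, -2.9]
grip_width: 0.0484
```

```bash
python3 - <<'E'
from h import *
plan([562,-197.8,60],82.3,6)
E
```

```text
pose [ 562.1 -194.1  109.4] ang 82.32
[[-0.6, 0.1, 8.2, 0.0], [-0.6, 0.1, 8.2, 0.0], [-0.6, 0.1, 8.2, 0.0], [-0.6, 0.1, 8.2, 0.0], [-0.6, 0.1, 8.2, 0.0], [-0.6, 0.1, 8.2, 0.0]]
```

>>> apply_moves(
  moves=[
    [[-0.6,0,7,0],[-0.6,0,8,0],[-0.6,0,8,0],[-0.5,0,8,0],[-0.4,0,7,0],[0,0,5,0],[0,0,3,0],[0,0,0,0],[0,0,0,0],[0,0,0,0]],
  ],
)

```text
clock: 11.65
eef_pos: [0.5634, -0.1957, 0.0609]
tool_rot: [0.752, 0.659, -0.004, -0.0]
ft_force: [0.4, -0.5, -2.6]
grip_width: 0.0478
```

```bash
python3 - <<'E'
from h import *
import pickle
c=snap("scene"); pickle.dump(c,open("s5.pkl","wb")); s=snap("side")
plan([562,-197.8,60],82.3,1); o=telemetry.get_obs(); print(o["tool_rot"],o["ft_force"])
a=cv2.resize(c["color"][240:390,145:265],None,fx=4,fy=4,interpolation=cv2.INTER_CUBIC)
b=cv2.resize(s["color"][180:270,330:410],None,fx=4,fy=4,interpolation=cv2.INTER_CUBIC)
im=np.zeros((600,800,3),np.uint8); im[:600,:480]=a; im[:360,480:800]=b; cv2.imwrite("pics/c5.png",im[...,::-1])
E
```

```text
pose [ 563.5 -195.7   61.1] ang 82.48
[[-2.3, -1.2, 1.1, 0.18]]
[ 7.51934426e-01  6.59227806e-01 -3.64903023e-03 -5.51371627e-05] [-0.24911795 -0.25113276 -3.61132021]
```

View pics/c5.png

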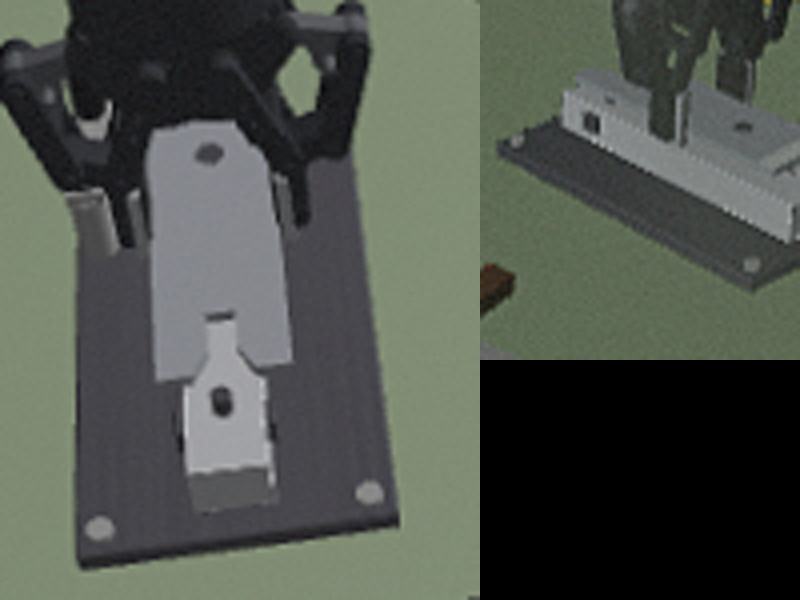

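The scene crop shows the iron above the bed, notch bottom at (222,318) crop, tips at (157,380) and (293,360), pin at (222,400) just ahead of the mouth. I'll compute the offsets between them.

```bash
python3 - <<'E'
from h import *
import pickle
c=pickle.load(open("s5.pkl","rb"))
A=lambda p:np.array(p)/4+[145,240]-.4
u=np.radians(-7.7); ax=np.array([np.cos(u),np.sin(u)]);n=np.array([-ax[1],ax[0]]); ctr=np.array([573.1,-199.3])
def show(nm,px,z):
    q=onplane(c,[A(px)],z)[0,:2]*1000-ctr; print(nm,(q@ax).round(1),(q@n).round(1))
p=np.array([563.5,-195.7])-ctr; print("TCP",p@ax,p@n)
for nm,px,z in (("notchL",(205,316),.0606),("notchR",(237,314),.0606),("tipL",(157,381),.0606),("tipR",(293,361),.0606),("mouthL",(194,376),.0606),("mouthR",(256,367),.0606),("slotL",(207,348),.0606),("slotR",(241,345),.0606),("pintop",(222,392),.043),("pinmid",(222,402),.0385),("bedL",(188,470),.034),("bedR",(268,462),.034)): show(nm,px,z)
E
```

```text
TCP -9.995788984768305 2.2812721389578265
notchL 42.3 -3.1
notchR 43.4 8.8
tipL 70.9 -21.6
tipR 69.9 27.9
mouthL 70.8 -8.2
mouthR 70.4 14.4
slotL 58.2 -3.0
slotR 58.9 9.5
pintop 65.1 -0.1
pinmid 66.1 -0.7
bedL 92.3 -15.0
bedR 93.5 14.2
```

>>> apply_moves(
  moves=[
    [[-1.5,0,0,0.1],[-1,0,0,0.1],[-0.5,0,2,0],[0,0,3,0],[0,0,3,0],[0,0,0,0],[0,0,0,0],[0,0,0,0],[0,0,0,0],[0,0,0,0]],
  ],
)

```text
clock: 12.75
eef_pos: [0.5633, -0.1992, 0.0529]
tool_rot: [0.753, 0.658, -0.003, 0.0]
ft_force: [-0.3, 0.2, -2.8]
grip_width: 0.0479
```

```bash
cat >> h.py <<'E'
u=np.radians(-7.7); ax=np.array([np.cos(u),np.sin(u)]);n=np.array([-ax[1],ax[0]]); ctr=np.array([573.1,-199.3])
def hold():
    o,p,a=tool(); q=p[:2]-ctr; f=np.array(o["ft_force"])
    print("t",round(o["clock"],2),"holder x,y,z",(q@ax).round(2),(q@n).round(2),p[2].round(2),"ang-82.3",round(a-82.3,2),"F",(f[:2]@ax).round(1),(f[:2]@n).round(1),f[2].round(1),"tq",np.round(o["ft_torque"],2),"w",round(o["grip_width"],4))
E
python3 -c "
from h import *
hold()"
```

```text
t 12.75 holder x,y,z -9.69 -1.24 52.89 ang-82.3 -0.05 F -0.4 0.1 -2.8 tq [ 0.04 -0.03  0.01] w 0.0479
```

>>> apply_moves(
  moves=[
    [[0.4,0,2,0],[0,0,3,0],[0,0,3,0],[0,0,2,0],[0,0,1,0],[0,0,0,0],[0,0,0,0],[0,0,0,0],[0,0,0,0],[0,0,0,0]],
  ],
)

```text
clock: 13.75
eef_pos: [0.5634, -0.1989, 0.041]
tool_rot: [0.753, 0.658, -0.003, 0.001]
ft_force: [0.1, 0.6, -3.1]
grip_width: 0.0478
```

```bash
python3 -c "
from h import *
hold()"
```

```text
t 13.75 holder x,y,z -9.62 -0.87 40.97 ang-82.3 -0.04 F 0.0 0.6 -3.1 tq [-0.04  0.05 -0.06] w 0.0478
```

>>> apply_moves(
  moves=[
    [[0,0,0.5,0],[0,0,0.5,0],[0,0,0.3,0],[0,0,0,0],[0,0,0,0],[0,0,0,0],[0,0,0,0],[0,0,0,0],[0,0,0,0],[0,0,0,0]],
  ],
)

```text
clock: 14.75
eef_pos: [0.5636, -0.1989, 0.0398]
tool_rot: [0.753, 0.658, -0.003, 0.001]
ft_force: [-0.4, -0.2, -2.9]
grip_width: 0.048
```

```bash
python3 -c "
from h import *
hold()"
```

```text
t 14.75 holder x,y,z -9.49 -0.93 39.81 ang-82.3 -0.05 F -0.4 -0.2 -2.9 tq [0.02 0.02 0.04] w 0.048
```

>>> apply_moves(
  moves=[
    [[0,0,0.4,0],[0,0,0.3,0],[0,0,0,0],[0,0,0,0],[0,1,0,0],[0,1,0,0],[0,1,0,0],[0,1,0,0],[0,0,0,0],[0,0,0,0]],
  ],
)

```text
clock: 15.75
eef_pos: [0.5677, -0.1996, 0.0394]
tool_rot: [0.753, 0.658, -0.003, 0.001]
ft_force: [-0.5, 0.9, -1.6]
grip_width: 0.048
```

```bash
python3 -c "
from h import *
hold()"
```

```text
t 15.75 holder x,y,z -5.3 -0.99 39.42 ang-82.3 -0.05 F -0.6 0.8 -1.6 tq [ 0.09  0.16 -0.04] w 0.048
```

>>> apply_moves(
  moves=[
    [[0,1,0.2,0],[0,1.2,0,0],[0,1.2,0,0],[0,1.2,0,0],[0,1.2,0,0],[0,1.2,0,0],[0,1,0,0],[0,0.5,0,0],[0,0,0,0],[0,0,0,0]],
  ],
)

```text
clock: 16.75
eef_pos: [0.5766, -0.2008, 0.0394]
tool_rot: [0.753, 0.658, -0.004, 0.0]
ft_force: [-1.3, -0.0, -1.7]
grip_width: 0.0478
```

```bash
python3 -c "
from h import *
hold()"
```

```text
t 16.75 holder x,y,z 3.62 -0.99 39.42 ang-82.3 -0.05 F -1.3 -0.2 -1.7 tq [0.02 0.22 0.05] w 0.0478
```

>>> apply_moves(
  moves=[
    [[0,0.8,0,0],[0,0.8,0,0],[0,0.8,0,0],[0,0.6,0,0],[0,0.5,0,0],[0,0.4,0,0],[0,0,0,0],[0,0,0,0],[0,0,0,0],[0,0,0,0]],
  ],
)

```text
clock: 17.75
eef_pos: [0.5806, -0.2013, 0.0394]
tool_rot: [0.753, 0.658, -0.004, 0.0]
ft_force: [-1.5, -0.7, -1.0]
grip_width: 0.048
```

```bash
python3 -c "
from h import *
hold()"
```

```text
t 17.75 holder x,y,z 7.72 -1.01 39.41 ang-82.3 -0.05 F -1.4 -0.9 -1.0 tq [0.09 0.22 0.01] w 0.048
```

>>> apply_moves(
  moves=[
    [[0,0.4,0,0],[0,0.4,0,0],[0,0.3,0,0],[0,0.3,0,0],[0,0,0,0],[0,0,0,0],[0,0,0,0],[0,0,0,0],[0,0,0,0],[0,0,0,0]],
  ],
)

```text
clock: 18.75
eef_pos: [0.582, -0.2015, 0.0394]
tool_rot: [0.753, 0.658, -0.004, 0.0]
ft_force: [-0.8, 0.9, -1.3]
grip_width: 0.0481
```

```bash
python3 -c "
from h import *
hold()"
```

```text
t 18.75 holder x,y,z 9.16 -1.01 39.41 ang-82.3 -0.05 F -0.9 0.8 -1.3 tq [ 0.12  0.18 -0.01] w 0.0481
```

>>> apply_moves(
  moves=[
    [[0,0.3,0,0],[0,0.3,0,0],[0,0.3,0,0],[0,0.2,0,0],[0,0,0,0],[0,0,0,0],[0,0,0,0],[0,0,0,0],[0,0,0,0],[0,0,0,0]],
  ],
)

```text
clock: 19.75
eef_pos: [0.5832, -0.2017, 0.0394]
tool_rot: [0.753, 0.658, -0.004, 0.0]
ft_force: [-0.4, -0.0, -1.3]
grip_width: 0.0486
```

```bash
python3 -c "
from h import *
hold()"
```

```text
t 19.75 holder x,y,z 10.31 -0.99 39.4 ang-82.3 -0.05 F -0.4 -0.1 -1.3 tq [0.08 0.2  0.02] w 0.0486
```

>>> apply_moves(
  moves=[
    [[0,0.4,0,0],[0,0.3,0,0],[0,0.3,0,0],[0,0.3,0,0],[0,0.3,0,0],[0,0.3,0,0],[0,0.3,0,0],[0,0.3,0,0],[0,0.3,0,0],[0,0.3,0,0]],
  ],
)

```text
clock: 20.75
eef_pos: [0.5835, -0.2017, 0.0394]
tool_rot: [0.753, 0.658, -0.006, -0.002]
ft_force: [-5.0, 0.4, 2.0]
grip_width: 0.0485
```

```bash
python3 -c "
from h import *
hold()"
```

```text
t 20.75 holder x,y,z 10.68 -0.98 39.4 ang-82.3 -0.06 F -5.0 -0.3 2.0 tq [0.15 0.77 0.08] w 0.0485
```

>>> apply_moves(
  moves=[
    [[0,0.4,-0.1,0],[0,0.5,0,0],[0,0.6,0,0],[0,0.6,0,0],[0,0.6,0,0],[0,0.6,0,0],[0,0.6,0,0],[0,0.6,0,0],[0,0.6,0,0],[0,0.6,0,0]],
  ],
)

```text
clock: 21.75
eef_pos: [0.5836, -0.2017, 0.0394]
tool_rot: [0.753, 0.657, -0.009, -0.006]
ft_force: [-6.6, 0.6, 2.8]
grip_width: 0.0483
```

```bash
python3 - <<'E'
from h import *
hold()
c=snap("scene"); s=snap("side"); hold()
a=cv2.resize(c["color"][240:390,145:265],None,fx=4,fy=4,interpolation=cv2.INTER_CUBIC)
b=cv2.resize(s["color"][180:270,330:410],None,fx=4,fy=4,interpolation=cv2.INTER_CUBIC)
im=np.zeros((600,800,3),np.uint8); im[:600,:480]=a; im[:360,480:800]=b; cv2.imwrite("pics/c6.png",im[...,::-1])
E
```

```text
t 21.75 holder x,y,z 10.75 -0.99 39.39 ang-82.3 -0.08 F -6.6 -0.3 2.8 tq [0.16 0.99 0.06] w 0.0483
t 21.85 holder x,y,z 10.78 -1.0 39.38 ang-82.3 -0.08 F -5.8 0.3 1.8 tq [0.2  1.05 0.08] w 0.0481
```

View pics/c6.png

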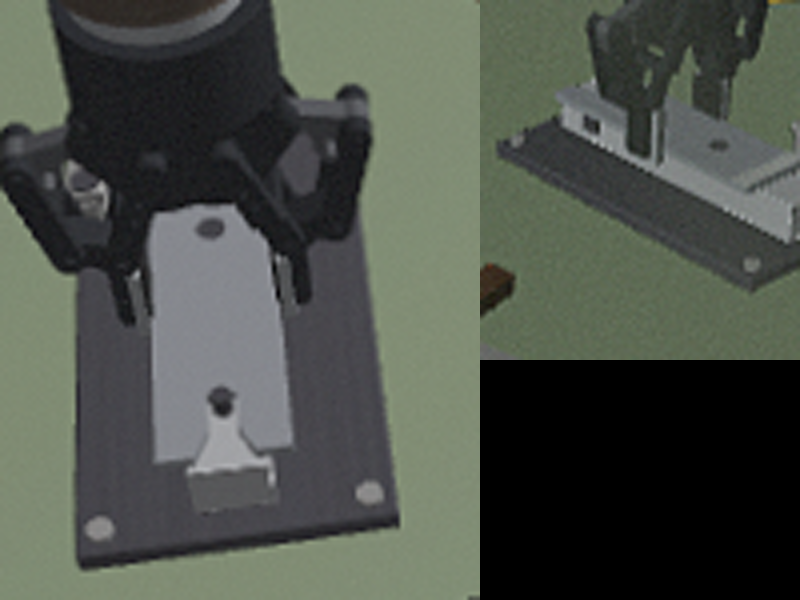

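The pin sits at the notch bottom (222,398 crop) and the iron is square on the bed. I'll press a little more clearly with less bearing down, then relax.

>>> apply_moves(
  moves=[
    [[0,0.7,-0.2,0],[0,0.8,-0.1,0],[0,0.8,0,0],[0,0.8,0,0],[0,0.8,0,0],[0,0.8,0,0],[0,0.8,0,0],[0,0.8,0,0],[0,0.8,0,0],[0,0.8,0,0]],
  ],
)

```text
clock: 22.85
eef_pos: [0.5838, -0.2017, 0.0394]
tool_rot: [0.753, 0.657, -0.014, -0.013]
ft_force: [-5.8, -0.0, 3.5]
grip_width: 0.0481
```

```bash
python3 -c "
from h import *
hold()"
```

```text
t 22.85 holder x,y,z 10.88 -0.96 39.41 ang-82.3 -0.1 F -5.8 -0.8 3.5 tq [0.17 1.02 0.09] w 0.0481
```

>>> apply_moves(
  moves=[
    [[0,0,-0.3,0],[0,0,-0.3,0],[0,0.5,-0.2,0],[0,0.8,-0.2,0],[0,1,-0.2,0],[0,1,-0.2,0],[0,1,-0.2,0],[0,1,-0.2,0],[0,1,-0.2,0],[0,1,-0.2,0]],
  ],
)

```text
clock: 23.85
eef_pos: [0.5838, -0.2016, 0.0395]
tool_rot: [0.754, 0.657, -0.019, -0.019]
ft_force: [-6.5, 0.4, 1.5]
grip_width: 0.0482
```

```bash
python3 -c "
from h import *
hold()"
```

```text
t 23.85 holder x,y,z 10.92 -0.89 39.5 ang-82.3 -0.16 F -6.4 -0.5 1.5 tq [0.18 1.02 0.04] w 0.0482
```

>>> apply_moves(
  moves=[
    [[0,0,0,0],[0,0,0,0],[0,0,0,0],[0,0,0,0],[0,0,0,0],[0,0,0,0],[0,0,0,0],[0,0,0,0],[0,0,0,0],[0,0,0,0]],
  ],
)

```text
clock: 24.85
eef_pos: [0.5838, -0.2016, 0.0398]
tool_rot: [0.754, 0.657, -0.019, -0.019]
ft_force: [-5.1, 0.7, 1.1]
grip_width: 0.0478
```

>>> apply_moves(
  moves=[
    [[0,0,0,0],[0,0,0,0],[0,0,0,0],[0,0,0,0],[0,0,0,0],[0,0,0,0],[0,0,0,0],[0,0,0,0],[0,0,0,0],[0,0,0,0]],
  ],
  hand=1,
)

```text
clock: 25.85
eef_pos: [0.5902, -0.2029, 0.0417]
tool_rot: [0.754, 0.657, -0.016, -0.014]
ft_force: [-0.2, -1.5, -1.1]
grip_width: 0.0853
```

```bash
python3 -c "
from h import *
hold(); x,y,z,w=tool()[0]['tool_rot']; print('toolz',2*(x*z+w*y),2*(y*z-w*x),1-2*(x*x+y*y))"
```

```text
t 25.85 holder x,y,z 17.45 -1.25 41.71 ang-82.3 -0.13 F 0.0 -1.5 -1.1 tq [ 0.05 -0.07  0.05] w 0.0853
toolz -0.041230747307236595 -3.856028238321749e-05 -0.9991496504476154
```

>>> apply_moves(
  moves=[
    [[0,0,-4,0],[0,0,-8,0],[0,0,-12,0],[0,0,-14,0],[0,0,-14,0],[0,0,-14,0],[0,0,-10,0],[0,0,-5,0],[0,0,0,0],[0,0,0,0]],
  ],
)

```text
clock: 26.85
eef_pos: [0.595, -0.2033, 0.1326]
tool_rot: [0.754, 0.657, -0.014, -0.011]
ft_force: [0.1, -0.1, 0.4]
grip_width: 0.0854
```

```bash
cat >> h.py <<'E'
def H(x,y): return ctr+ax*x+n*y
E
python3 - <<'E'
from h import *
import pickle
c=snap("scene"); s=snap("side"); pickle.dump(c,open("s7.pkl","wb"))
w=snap("wrist"); pickle.dump(w,open("w7.pkl","wb"))
hold(); plan([*H(-92,-48.5),125],37.3,8)
a=cv2.resize(c["color"][240:390,145:265],None,fx=4,fy=4,interpolation=cv2.INTER_CUBIC)
b=cv2.resize(w["color"],(320,240)); im=np.zeros((600,800,3),np.uint8); im[:600,:480]=a; im[:240,480:800]=b
b=cv2.resize(s["color"][180:270,330:410],None,fx=4,fy=4,interpolation=cv2.INTER_CUBIC); im[240:600,480:800]=b
cv2.imwrite("pics/c7.png",im[...,::-1])
E
```

```text
t 27.0 holder x,y,z 21.87 -0.94 131.82 ang-82.3 -0.14 F -0.7 -0.7 -1.0 tq [ 0.   -0.01  0.  ] w 0.0855
pose [ 594.6 -203.2  131.8] ang 82.16
[[-6.0, -14.2, 0.9, 5.61], [-7.3, -13.6, 0.9, 5.61], [-8.6, -12.8, 0.9, 5.61], [-9.8, -11.9, 0.9, 5.61], [-11.0, -10.9, 0.9, 5.61], [-12.0, -9.7, 0.9, 5.61], [-12.9, -8.5, 0.9, 5.61], [-13.6, -7.2, 0.9, 5.61]]
```

View pics/c7.png

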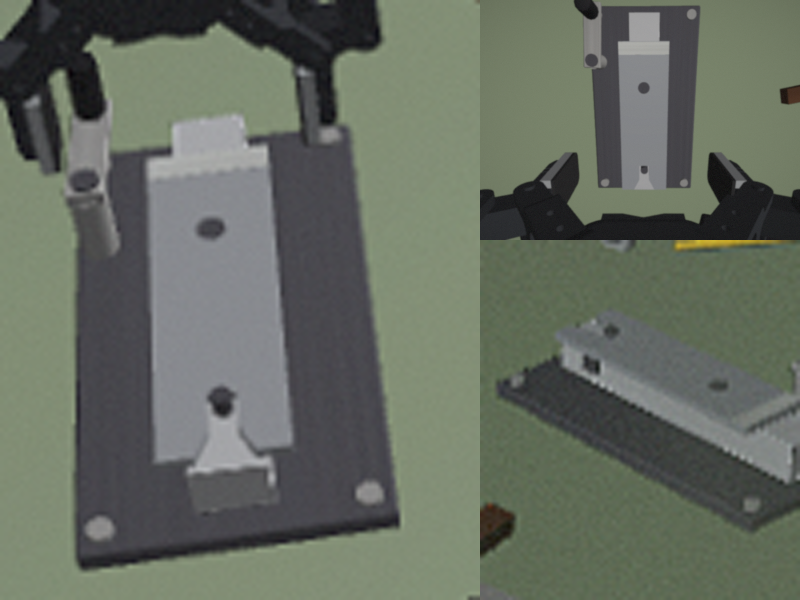

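The iron lies flat with the pin at the notch bottom and stayed put on release. Now the keeper: approach above the knob with a narrow cage opening.

>>> apply_moves(
  moves=[
    [[-5,-11,0,4],[-7,-14,0,6],[-9,-14,0,6],[-10,-12,0,6],[-11,-11,0,6],[-12,-10,0,6],[-11,-7,0,4],[-7,-4,0,2],[0,0,0,0],[0,0,0,0]],
  ],
  hand=-0.4,
)

```text
clock: 28.0
eef_pos: [0.4786, -0.2303, 0.129]
tool_rot: [0.938, 0.347, -0.023, -0.011]
ft_force: [0.7, -0.8, -0.1]
grip_width: 0.0257
```

```bash
python3 - <<'E'
from h import *
hold(); plan([*H(-92,-48.5),120],37.3,4)
E
```

```text
t 28.0 holder x,y,z -89.52 -43.38 128.96 ang-82.3 -41.64 F 0.8 -0.6 -0.1 tq [-0.01 -0.09 -0.01] w 0.0257
pose [ 478.6 -230.3  129. ] ang 40.66
[[-1.4, 0.4, 2.2, 0.84], [-1.4, 0.4, 2.2, 0.84], [-1.4, 0.4, 2.2, 0.84], [-1.4, 0.4, 2.2, 0.84]]
```

>>> apply_moves(
  moves=[
    [[-1.5,0.4,4,1],[-1.5,0.4,6,1],[-1,0.2,6,1],[-0.5,0,6,0],[0,0,4,0],[0,0,2,0],[0,0,0,0],[0,0,0,0],[0,0,0,0],[0,0,0,0]],
  ],
)

```text
clock: 29.0
eef_pos: [0.4758, -0.2334, 0.0976]
tool_rot: [0.946, 0.322, -0.023, -0.01]
ft_force: [1.6, -0.6, -0.3]
grip_width: 0.0257
```

```bash
python3 - <<'E'
from h import *
hold(); plan([*H(-92,-48.5),73],37.3,4)
c=snap("scene"); s=snap("side"); w=snap("wrist")
a=cv2.resize(c["color"][215:315,130:230],None,fx=4,fy=4,interpolation=cv2.INTER_CUBIC)
b=cv2.resize(w["color"],(400,300)); d=cv2.resize(s["color"][180:255,380:480],None,fx=4,fy=4,interpolation=cv2.INTER_CUBIC)
im=np.zeros((600,800,3),np.uint8); im[:400,:400]=a; im[:300,400:]=b; im[300:600,400:]=d
cv2.imwrite("pics/c8.png",im[...,::-1])
E
```

```text
t 29.0 holder x,y,z -91.82 -46.84 97.56 ang-82.3 -44.68 F 1.6 -0.4 -0.3 tq [ 0.01 -0.1   0.  ] w 0.0257
pose [ 475.8 -233.4   97.6] ang 37.62
[[-0.3, 0.3, 6.1, 0.08], [-0.3, 0.3, 6.1, 0.08], [-0.3, 0.3, 6.1, 0.08], [-0.3, 0.3, 6.1, 0.08]]
```

View pics/c8.png

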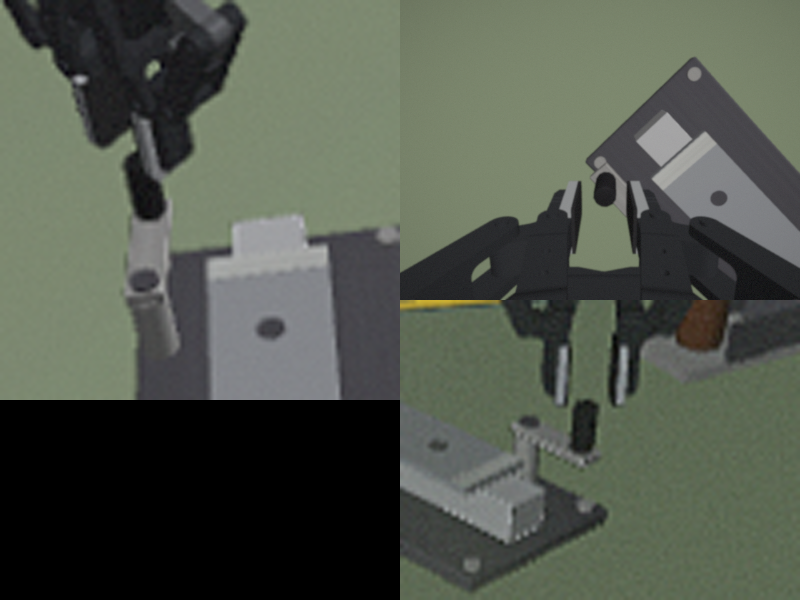

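>>> apply_moves(
  moves=[
    [[-0.2,0.6,4,0],[-0.2,0.5,5,0],[0,0.4,5,0],[0,0,4,0],[0,0,3,0],[0,0,2,0],[0,0,0,0],[0,0,0,0],[0,0,0,0],[0,0,0,0]],
  ],
)

```text
clock: 30.15
eef_pos: [0.475, -0.2348, 0.0722]
tool_rot: [0.946, 0.322, -0.023, -0.01]
ft_force: [0.5, 0.6, 0.5]
grip_width: 0.0258
```

```bash
python3 - <<'E'
from h import *
hold()
# arc plan: TCP follows knob arc about pivot (-50,-50) shifted d along jaw direction (1,1)/sqrt2
o,p,a=tool(); q=p[:2]-ctr; cur=np.array([q@ax,q@n]); t=np.radians(a+7.7)
d=8/np.sqrt(2); pts=[np.array([-50+42*np.cos(f)+d,-50+42*np.sin(f)+d]) for f in np.radians(np.linspace(177,88,21))]
rows=[]
for P in pts:
    s=P-cur; cur=P; rows.append([round(float(s@[np.cos(t),np.sin(t)]),1),round(float(s@[np.sin(t),-np.cos(t)]),1)])
print(rows)
E
```

```text
t 30.15 holder x,y,z -92.42 -48.34 72.19 ang-82.3 -44.69 F 0.4 0.7 0.5 tq [ 0.01 -0.08 -0.03] w 0.0258
[[8.7, 0.0], [2.5, -2.1], [2.7, -1.9], [2.8, -1.7], [2.9, -1.4], [3.0, -1.2], [3.1, -1.0], [3.2, -0.7], [3.2, -0.5], [3.3, -0.2], [3.3, 0.0], [3.2, 0.3], [3.2, 0.5], [3.2, 0.8], [3.1, 1.0], [3.0, 1.3], [2.9, 1.5], [2.8, 1.7], [2.6, 1.9], [2.5, 2.1], [2.3, 2.3]]
```

>>> apply_moves(
  moves=[
    [[3,0,-0.1,0],[3,-1,-0.1,0],[3,-2,-0.1,0],[3,-2,-0.1,0],[3,-1.8,-0.1,0],[3,-1.5,-0.1,0],[3,-1.2,-0.1,0],[3,-1,-0.1,0],[2,0,-0.1,0],[0,0,0,0]],
  ],
)

```text
clock: 31.15
eef_pos: [0.4881, -0.2079, 0.0723]
tool_rot: [0.946, 0.322, -0.025, -0.011]
ft_force: [-1.4, -0.4, 0.4]
grip_width: 0.0257
```

```bash
cat > arc.py <<'E'
from h import *
hold()
o,p,a=tool(); q=p[:2]-ctr; cur=np.array([q@ax,q@n]); t=np.radians(a+7.7)
k=cur-np.array([-50,-50])-5.9*np.array([np.cos(t),np.sin(t)]); print("knob est",k, "radius",np.hypot(*k),"ang",np.degrees(np.arctan2(k[1],k[0])))
f0=np.arctan2(k[1],k[0])
for f in np.linspace(f0,np.radians(88),11)[1:]:
    P=np.array([-50+42*np.cos(f),-50+42*np.sin(f)])+5.9*np.array([np.cos(t),np.sin(t)]); s=P-cur; cur=P
    print([round(float(s@[np.cos(t),np.sin(t)]),1),round(float(s@[np.sin(t),-np.cos(t)]),1)],end=" ")
E
python3 arc.py
```

```text
t 31.15 holder x,y,z -83.12 -19.94 72.29 ang-82.3 -44.68 F -1.3 -0.5 0.4 tq [0.01 0.2  0.06] w 0.0257
knob est [-37.27256721  25.8644705 ] radius 45.36755559466925 ang 145.2421441780471
[4.7, 2.8] [4.2, -0.1] [4.2, 0.3] [4.1, 0.7] [4.0, 1.1] [3.9, 1.5] [3.7, 1.9] [3.5, 2.3] [3.3, 2.6] [3.0, 2.9]
```

>>> apply_moves(
  moves=[
    [[2,1.5,-0.1,0],[3,1,-0.1,0],[3,0.5,-0.1,0],[3,0.3,-0.1,0],[3,0.5,-0.1,0],[3,0.8,-0.1,0],[3,1,-0.1,0],[2,1,-0.1,0],[0,0,0,0],[0,0,0,0]],
  ],
)

```text
clock: 32.15
eef_pos: [0.5126, -0.199, 0.0718]
tool_rot: [0.946, 0.322, -0.024, -0.011]
ft_force: [-1.9, -0.8, 0.2]
grip_width: 0.0257
```

```bash
python3 arc.py
```

```text
t 32.15 holder x,y,z -59.98 -7.85 71.78 ang-82.3 -44.67 F -1.8 -1.1 0.2 tq [-0.08  0.18  0.04] w 0.0257
knob est [-14.12741962  37.9518052 ] radius 40.495968971182904 ang 110.4175972623368
[2.1, -0.6] [1.4, 0.8] [1.4, 0.8] [1.4, 0.9] [1.3, 0.9] [1.3, 1.0] [1.3, 1.0] [1.2, 1.1] [1.2, 1.1] [1.1, 1.2]
```

>>> apply_moves(
  moves=[
    [[2,0.5,0,0],[2,0.8,0,0],[2,1,0,0],[1.5,1,0,0],[1.5,1,0,0],[1,1,0,0],[0.5,0.5,0,0],[0,0,0,0],[0,0,0,0],[0,0,0,0]],
  ],
)

```text
clock: 33.15
eef_pos: [0.5257, -0.1973, 0.0713]
tool_rot: [0.946, 0.322, -0.024, -0.011]
ft_force: [-0.7, -0.2, 0.0]
grip_width: 0.026
```

```bash
python3 arc.py
```

```text
t 33.15 holder x,y,z -47.23 -4.4 71.33 ang-82.3 -44.69 F -0.7 -0.3 0.0 tq [ 0.03  0.15 -0.  ] w 0.026
knob est [-1.37482938 41.40693749] radius 41.42975534459945 ang 91.90168599650495
[0.6, -0.2] [0.2, 0.2] [0.2, 0.2] [0.2, 0.2] [0.2, 0.2] [0.2, 0.2] [0.2, 0.2] [0.2, 0.2] [0.2, 0.2] [0.2, 0.2]
```

Nearly there; I'll push gently on to the stop.

>>> apply_moves(
  moves=[
    [[0.6,0.4,0,0],[0.6,0.4,0,0],[0.5,0.4,0,0],[0.5,0.4,0,0],[0.5,0.4,0,0],[0.5,0.4,0,0],[0.5,0.4,0,0],[0.5,0.4,0,0],[0.5,0.4,0,0],[0.5,0.4,0,0]],
  ],
)

```text
clock: 34.15
eef_pos: [0.5284, -0.1978, 0.0706]
tool_rot: [0.947, 0.321, -0.028, -0.012]
ft_force: [-5.7, -0.5, 3.2]
grip_width: 0.026
```

```bash
python3 arc.py
```

```text
t 34.15 holder x,y,z -44.48 -4.52 70.6 ang-82.3 -44.77 F -5.6 -1.2 3.2 tq [-0.21  0.96 -0.05] w 0.026
knob est [ 1.36480399 41.28756612] radius 41.31011748107809 ang 88.10671705171023
[0.5, -0.5] [0.0, 0.0] [0.0, 0.0] [0.0, 0.0] [0.0, 0.0] [0.0, 0.0] [0.0, 0.0] [0.0, 0.0] [0.0, 0.0] [0.0, 0.0]
```

>>> apply_moves(
  moves=[
    [[-1,0,0,0],[-1.5,0,0,0],[-1,0,0,0],[-0.5,0,0,0],[0,0,0,0],[0,0,0,0],[0,0,0,0],[0,0,0,0],[0,0,0,0],[0,0,0,0]],
  ],
)

```text
clock: 35.15
eef_pos: [0.5299, -0.2002, 0.0714]
tool_rot: [0.946, 0.322, -0.024, -0.01]
ft_force: [0.4, -0.6, 1.0]
grip_width: 0.0257
```

```bash
python3 arc.py
```

```text
t 35.15 holder x,y,z -42.68 -6.71 71.45 ang-82.3 -44.7 F 0.5 -0.6 1.0 tq [-0.07 -0.03 -0.01] w 0.0257
knob est [ 3.16786851 39.09875529] radius 39.22687926014816 ang 85.36788623985773
[2.0, -1.9] [-0.1, -0.1] [-0.1, -0.1] [-0.1, -0.1] [-0.1, -0.1] [-0.1, -0.1] [-0.1, -0.1] [-0.1, -0.1] [-0.1, -0.1] [-0.1, -0.1]
```

>>> apply_moves(
  moves=[
    [[-1.5,-0.5,0,0],[-1.5,-0.5,0,0],[-1,0,0,0],[0,0,0,0],[0,0,0,0],[0,0,-1,0],[0,0,-3,0],[0,0,-4,0],[0,0,0,0],[0,0,0,0]],
  ],
)

```text
clock: 36.15
eef_pos: [0.5269, -0.2021, 0.0808]
tool_rot: [0.946, 0.322, -0.023, -0.01]
ft_force: [-0.7, -0.3, -0.3]
grip_width: 0.0256
```

```bash
python3 arc.py
```

```text
t 36.15 holder x,y,z -45.42 -8.94 80.77 ang-82.3 -44.7 F -0.7 -0.4 -0.3 tq [ 0.01 -0.02 -0.01] w 0.0256
knob est [ 0.42719578 36.86515667] radius 36.86763176922355 ang 89.33608258376832
[3.8, -3.5] [0.1, 0.1] [0.1, 0.1] [0.1, 0.1] [0.1, 0.1] [0.1, 0.1] [0.1, 0.1] [0.1, 0.1] [0.1, 0.1] [0.1, 0.1]
```

Clear, no force. Lift away.

>>> apply_moves(
  moves=[
    [[-0.5,0,-5,0],[-0.5,0,-8,0],[-0.5,0,-12,0],[0,0,-15,0],[0,0,-18,0],[0,0,-20,0],[0,0,-20,0],[0,0,-15,0],[0,0,-8,0],[0,0,0,0]],
  ],
)

```text
clock: 37.15
eef_pos: [0.5325, -0.2041, 0.2143]
tool_rot: [0.947, 0.322, -0.021, -0.008]
ft_force: [0.8, -0.5, 0.0]
grip_width: 0.0254
```

>>> apply_moves(
  moves=[
    [[0,15,0,-5],[0,15,0,-5],[0,15,0,-5],[0,15,0,-5],[0,12,0,-5],[0,10,0,-5],[0,5,0,-3],[0,0,0,0],[0,0,0,0],[0,0,0,0]],
  ],
)

```text
clock: 38.15
eef_pos: [0.597, -0.2592, 0.2042]
tool_rot: [0.81, 0.586, -0.021, -0.02]
ft_force: [-0.1, -0.2, 0.5]
grip_width: 0.0256
```

```bash
python3 - <<'E'
from h import *
import pickle
hold()
c=snap("scene"); s=snap("side"); w=snap("wrist"); pickle.dump((c,w),open("f.pkl","wb"))
a=cv2.resize(c["color"][240:390,145:245],None,fx=4,fy=4,interpolation=cv2.INTER_CUBIC)
im=np.zeros((600,800,3),np.uint8); im[:,:400]=a; im[:300,400:]=cv2.resize(w["color"],(400,300)); im[300:,400:]=cv2.resize(s["color"][190:265,335:435],None,fx=4,fy=4,interpolation=cv2.INTER_CUBIC)
cv2.imwrite("pics/c9.png",im[...,::-1])
E
```

```text
t 38.15 holder x,y,z 31.67 -56.13 204.17 ang-82.3 -10.48 F -0.1 -0.2 0.5 tq [ 0.03 -0.04 -0.01] w 0.0256
```

View pics/c9.png

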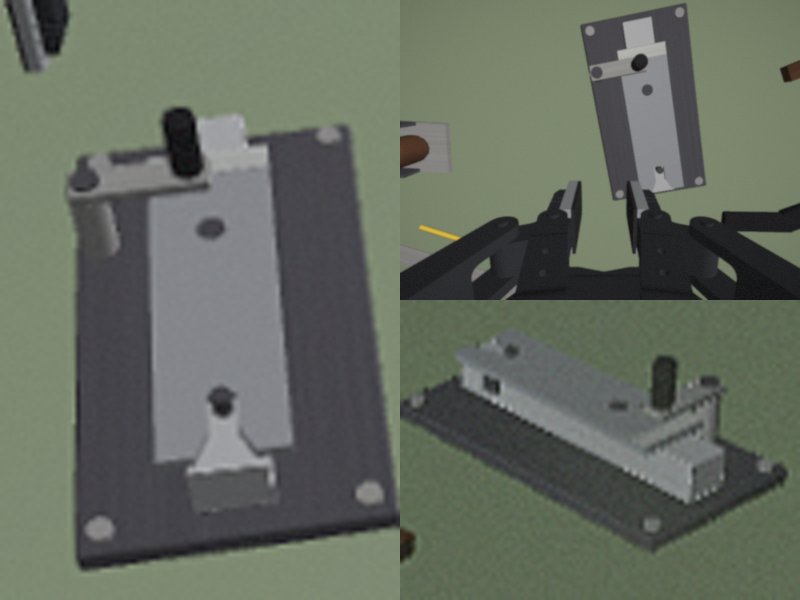

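The keeper is over the iron, with the knob at (179,113) in the crop, and the pin is still at the notch bottom at (222,398). One numeric check of the keeper angle and the iron's position, then I'll hand in.

```bash
python3 - <<'E'
from h import *
import pickle
c,w=pickle.load(open("f.pkl","rb"))
def hq(c,px,z): q=onplane(c,[px],z)[0,:2]*1000-ctr; return np.array([q@ax,q@n]).round(1)
A=lambda p:np.array(p)/4+[145,240]-.4
W=lambda p:(np.array(p)-[400,0])*1.6
print("scene pivot",hq(c,A((84,180)),.0475),"knob top",hq(c,A((179,114)),.0775),"tips",hq(c,A((155,461)),.039),hq(c,A((293,445)),.039))
print("wrist pivot",hq(w,W((597,72)),.0475),"knob top",hq(w,W((639,62)),.0775),"edge corners",hq(w,W((618,57)),.039),hq(w,W((663,41)),.039),"pin",hq(w,W((660,170)),.043))
E
```

```text
scene pivot [-52.5 -51.1] knob top [-52.3  -8. ] tips [ 90.1 -26.2] [91.2 24.1]
wrist pivot [-50.2 -48.8] knob top [-49.3  -8.8] edge corners [-61.7 -24.5] [-68.5  23.7] pin [66.8  1.1]
```

```bash
python3 -c "
from h import *
hold(); print(workorder.job_done())"
```

```text
t 38.3 holder x,y,z 31.85 -56.14 204.7 ang-82.3 -10.45 F 0.2 0.5 -0.2 tq [ 0.01 -0.08 -0.01] w 0.026
the job is handed in; nothing more can be done
None
```

The job is done and was handed in at 38.3 s. The iron is on the bed with its notch home on the pin, and the keeper is closed over it.

- **Iron:** I took it from the rest, laid it on the bed and slid it until the notch met the pin. I held it there about 3 s; the wrist force read 5–6.6 N with little bearing down, so the pin's share was above 1 N and well under 20 N.
- **Keeper:** After letting go I swung it to its end stop, pushing with about 6 N, then moved the gripper well clear.
- **Last checks:** The pin sits at the notch bottom, the iron lies flat, and the keeper measures about 90° in both the scene and wrist views. The wrist force is zero within noise.

Some readings did not agree fully:
- **Pin position:** Sight put the pin at holder x of about 66–67 mm, while touch put it at about 67.7 mm.
- **Iron's edge:** The last rough pick of its cutting-edge corners disagreed by 7 mm lengthways. I put that down to the coarse picture, since other views show the iron square.
- **Tool tilt:** The tool tilted about 3° during the press and sprang 6 mm forward on release. The pictures afterwards show the iron did not move.

I did not measure the loose items again; the arm did not go near them.

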